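# Clamp the notched shade plate in the sample stand

## Robot

A 6-joint arm with a two-finger parallel gripper is mounted at the origin on the work surface. World frame = base frame: x ahead of the robot, y to its left, z up, the work surface at z = 0. Lengths are in m, angles in degrees, forces in N, time in s.
With the tool pointing down it reaches from about 0.325 to 0.85 m from the base axis. Payload 15.5 kg.
Tool frame: the origin (TCP) lies midway between the tips of the shut fingers; the grasp point (between the pads) lies 19 mm behind it; y points along the fingers, x is the direction in which the jaws open and shut, and the axes are right-handed (so a half turn about y gives the same grasp; the last joint's range is limited). The gripper opens to 91 mm and grips with 3 to 60 N. Pads are 32 mm wide; open, the fingers measure 118 mm over their backs; the gripper's body (76 mm by 178 mm) begins 60 mm behind the grasp point.
Start: joints at [-72.393, 28.281, 77.091, -0, 74.628, -5.472], TCP at [0.245, -0.575, 0.214] pointing down, gripper open.
Joint ranges: [-166.48, 166.48], [-47.26, 123.95], [12.59, 153.08], [-70.14, 250.14], [6.76, 159.57], [-176.63, 176.63]. Speed limits (degrees/s): [108.29, 108.29, 147.25, 172.46, 172.46, 172.46].

## Interface

Orientations are given as a 3x3 rotation matrix whose columns are the frame's x, y, z axes.
In Python, from bench import ctrl gives the robot as it stands. The module is installed in compiled form; this text tells all that it offers. Calls block until the motion is done:
- ctrl.goto(position, orientation): joint-space move of the TCP to a pose.
- ctrl.move_l(position, vel=0.15, ori=None, contact_N=None): straight line of the TCP; ori=None keeps the orientation; vel is the mean speed in m/s. With contact_N (N) it stops when the force on the tool has changed by that much, and returns True; else False.
- ctrl.movej(angles): joint-space move.
- ctrl.command_gripper(opening): opening from 0.0 (shut) to 1.0 (fully open); the grip force is fixed at half the most; returns when the fingers have stopped.
- ctrl.sleep(seconds).
- ctrl.ik(position, orientation): joint angles nearest the present ones, or None.
- ctrl.read_camera(name): name is "scene" or "top"; returns the picture (400x640x3 uint8, blue, green, red); there is no depth.
- ctrl.camera_params(name): a dict with "fx", "fy", "cx", "cy" (pixels), "pose" (4x4, takes a point from camera to world coordinates). Camera axes: x right, y up, looking along -z (the intrinsics and any distortion apply to the point x, -y, -z); pixel columns grow to the right and rows downward; lengths in m; the calibration is good to about 2 mm. A picture is of the moment at which its call begins. camera_params takes no time and is no camera call.
A pose or a line that the arm cannot do raises ctrl.MotionError and nothing moves.
- ctrl.sign_off(): hands the job in, once; it reports no verdict.
Readings, each from a call of its own:
- ctrl.current_t(): time.
- ctrl.current_q(): joint angles.
- ctrl.current_dq(): joint speeds.
- ctrl.current_effort(): joint torques, N m.
- ctrl.current_tool_pos(): TCP position.
- ctrl.current_eef_rot(): TCP orientation.
- ctrl.current_contact_force(): force on the tool from outside, world axes, zero at the start.
- ctrl.current_wrist_torque(): the same for the moment, N m.
- ctrl.current_grip_width(): opening from 0.0 (shut) to 1.0 (fully open).
Only numpy, scipy, OpenCV 4.12 (cv2) and the standard library are available. Lean on these libraries where they do the work, as an engineer would, in place of code of your own. Each camera call takes 0.05 s, during which the arm holds its last target.

## Task

Clamp the notched hair-shade plate in the sloping sample stand: push the wooden wedge up the slope under the roller of the sprung arm so that it holds the arm open by itself, slide the plate, notch first, squarely under the raised rubber foot until the pin sits fully home in the notch, and only then pull the wedge out so that the arm closes on the plate. Put the wedge back on the counter, let go of everything, and do not disturb the plain plate, the bowl, the spray bottle or the developer bottle.

Things in the scene. Friction and masses are not known exactly. Their poses are not given: they have to be found in the camera images.
- face: sloping wooden board of the fixed sample stand, rising 25 degrees. Origin: on its surface at the foot of the steel locating pin (8 mm thick, 12 mm tall). x up the slope, y to the left looking up it, z square out of it. Spans x -122..88, y -105..45 mm; lower edge 25 mm above the counter. Plate's home: flat on it, plate centre at x=-50, y=0 (pin at the notch bottom), long side along x
- pad_spot (a point): point on the board under the middle of the arm's rubber foot (board x=-22, y=0 mm; axes as the board). The foot is square-edged, 16 mm along the slope, 36 mm across; closed, its underside is 4 mm above the board, too low for a plate. Open on the wedge it is about 22 mm up and up to 5 mm further down the slope
- roller_spot (a point): point on the board under the arm's roller (board x=-22, y=-77 mm; axes as the board). Roller: 14 mm thick, 24 mm wide, turns freely; closed, its underside is 4 mm above the board. The wedge goes under it thin end up the slope, along y=-77; with the wedge's centre at board x=-15 mm the roller rests 15 mm onto its flat top
- hinge_spot (a point): middle of the arm's spring hinge (board x=68, y=-38, z=30 mm) between two cheeks 38 mm tall (board x 53..83, y -70..-6). From it the arm, 22 mm wide, runs down the slope at most 30 mm above the board when closed, to a cross bar at board x -30..-14, y -92..28 mm that carries foot and roller
- clamp (a joint): angle of the sprung arm, rad: 0 closed on its stop, growing as it opens; limit 0.45. The spring closes it, 3 to 4 N at the foot or roller. About 0.20 on the wedge's flat top, about 0.045 when closed on the plate
- wedge_mid (a point): loose dark wooden wedge, 95 mm long, 24 mm wide, 22 mm tall, about 50 g, lying flat on the counter. Point: centre of its length and width, half-way up (11 mm). x points to the thin end (3 mm thick, at x=+47.5 mm), z up. Its top is flat at full height from the thick end x=-47.5 to x=+7.5 mm, then slopes down straight to the thin end
- plate_mid (a point): loose white shade plate with a notch, 120 mm long, 50 mm wide, 8 mm thick, about 60 g, six small brown swatches on top, lying flat on the counter. Point: the plate's centre, 4 mm up. x points to the notched end (x=+60 mm), z up. The notch is in the middle of that end, 16 mm wide and 14 mm deep, right through
- plain_mid (a point): loose white plate of the same size without a notch: leave alone. Point: its centre, 4 mm up
- bowl_mid (a point): grey mixing bowl, 110 mm across, 45 mm tall: leave alone. Point: its centre, 22 mm up
- spray_mid (a point): clear spray bottle with white head, 72 mm across, 200 mm tall: leave alone. Point: its axis, 100 mm up
- developer_mid (a point): white developer bottle, 72 mm across, 190 mm tall: leave alone. Point: its axis, 95 mm up
Not all that is in view belongs to the job. Leave any pink or purple look-alike of the part that bears plate_mid alone.

How it is judged (in metres and radians):
On the way, in this order (a step that is already met when the one before it is completed fails the run):
1. the wedge, let go, holds the sprung arm open by itself (value of joint clamp above 0.15 rad and contact force between wedge and clamp above 0.5 N and contact force between the fingers and wedge below 0.1 N and contact force between the fingers and clamp below 0.1 N), for 0.2 s.
2. the notched plate is home on the pin under the foot while the wedge still holds the arm open (value of joint clamp above 0.15 rad and contact force between wedge and clamp above 0.5 N and x of plate_mid in the frame of face between -0.055 and -0.046 m and y of plate_mid in the frame of face between -0.005 and 0.005 m and z of plate_mid in the frame of face below 0.01 m), for 0.2 s.
At the end, for the whole second after the job is handed in: The notched plate lies flat on the sloping board, its notch on the pin (within 5 mm of fully home, 5 mm sideways, 5 degrees square), the sprung arm pressing on it; the wedge lies at rest on the counter off the stand; everything is let go (x of plate_mid in the frame of face between -0.055 and -0.046 m and y of plate_mid in the frame of face between -0.005 and 0.005 m and z of plate_mid in the frame of face below 0.007 m and angle between the z axis of plate_mid and the z axis of face, either way round below 0.07 rad and angle between the x axis of plate_mid and the x axis of face, either way round below 0.09 rad and contact force between plate and clamp above 0.8 N and value of joint clamp below 0.09 rad and linear speed of each of plate, wedge below 0.02 m/s and height (world z) of wedge_mid below 0.025 m and contact force between wedge and table above 0.1 N and contact force between wedge and stand below 0.05 N); the robot touches nothing.
It fails at once if the plain plate is moved by more than 30 mm (distance of plain_mid from where it was at the start of the episode above 0.03 m).
It fails at once if the bowl is moved by more than 30 mm (distance of bowl_mid from where it was at the start of the episode above 0.03 m).
It fails at once if the spray bottle is moved by more than 30 mm or knocked over (distance of spray_mid from where it was at the start of the episode above 0.03 m).
It fails at once if the developer bottle is moved by more than 30 mm or knocked over (distance of developer_mid from where it was at the start of the episode above 0.03 m).
It also fails if it takes over 72 s, if anything falls off the work surface, if the arm or the gripper's body presses on something with over 40 N, if the wrist force passes 120 N, or if a joint passes its speed limit or range.

## Working session

There is one attempt and no reset: what is moved stays moved. The work goes in short steps, each a Python script; the robot and the scene stay as the last script left them, time stands still between calls to the robot, and variables do not carry over. Pictures are saved under pics/ and viewed, and the job is handed in when it is done.

```bash
mkdir -p pics
python3 - <<'E'
from bench import ctrl
import cv2
for n in("scene","top"):
    im=ctrl.read_camera(n); cv2.imwrite(f"pics/{n}0.png",im)
    p=ctrl.camera_params(n); print(n,p)
print(ctrl.current_t(),ctrl.current_eef_rot())
E
```

```text
scene {'fx': 396.4271189769379, 'fy': 396.4271189769379, 'cx': 319.0178670769316, 'cy': 193.84530040631216, 'pose': array([[-1.52593908e-01, -7.91515494e-01,  5.91792465e-01,
         1.24297772e+00],
       [ 9.88288935e-01, -1.22039023e-01,  9.16049056e-02,
         2.67802683e-02],
       [-2.84927743e-04,  5.98840295e-01,  8.00868416e-01,
         1.04842539e+00],
       [ 0.00000000e+00,  0.00000000e+00,  0.00000000e+00,
         1.00000000e+00]])}
top {'fx': 515.8956256754891, 'fy': 515.8956256754891, 'cx': 318.5451325074884, 'cy': 192.93484532882968, 'pose': array([[ 5.59291769e-03,  9.88608445e-01, -1.50406319e-01,
         2.90466493e-01],
       [-9.99984359e-01,  5.53490167e-03, -8.04352334e-04,
        -5.51628379e-02],
       [ 3.72946780e-05,  1.50408465e-01,  9.88623939e-01,
         1.73826027e+00],
       [ 0.00000000e+00,  0.00000000e+00,  0.00000000e+00,
         1.00000000e+00]])}
0.1 [[ 3.91953228e-01 -2.90546124e-04  9.19985099e-01]
 [-9.19984555e-01  1.00844965e-03  3.91953315e-01]
 [-1.04163916e-03 -9.99999449e-01  1.27967148e-04]]
```

View pics/scene0.png

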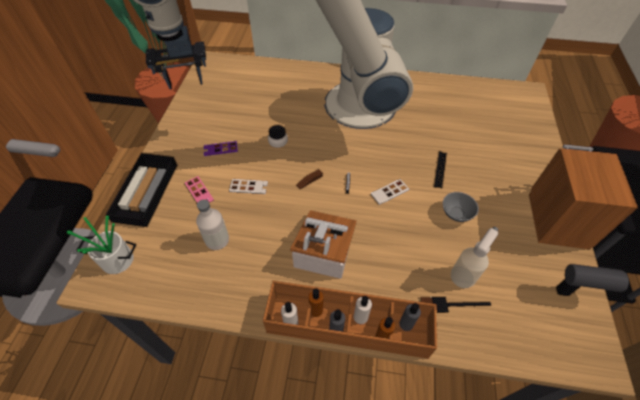

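View pics/top0.png

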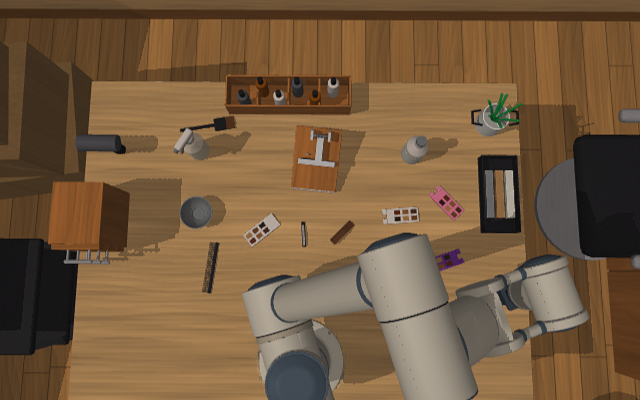

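Run:
```python
import cv2
t=cv2.imread("pics/top0.png")
cv2.imwrite("pics/c1.png",cv2.resize(t[115:200,280:355],None,fx=7,fy=7,interpolation=cv2.INTER_CUBIC))
cv2.imwrite("pics/c2.png",cv2.resize(t[195:255,235:365],None,fx=6,fy=6,interpolation=cv2.INTER_CUBIC))
cv2.imwrite("pics/c3.png",cv2.resize(t[180:240,370:470],None,fx=7,fy=7,interpolation=cv2.INTER_CUBIC))
s=cv2.imread("pics/scene0.png")
cv2.imwrite("pics/c4.png",cv2.resize(s[200:280,280:370],None,fx=7,fy=7,interpolation=cv2.INTER_CUBIC))
```

```text
(no output)
```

View pics/c1.png

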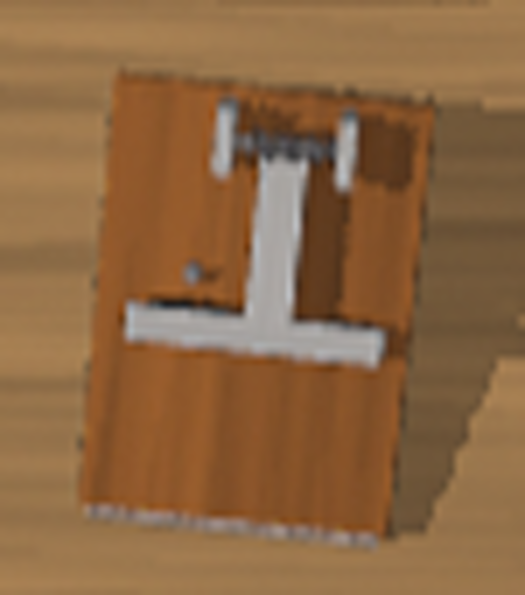

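View pics/c2.png

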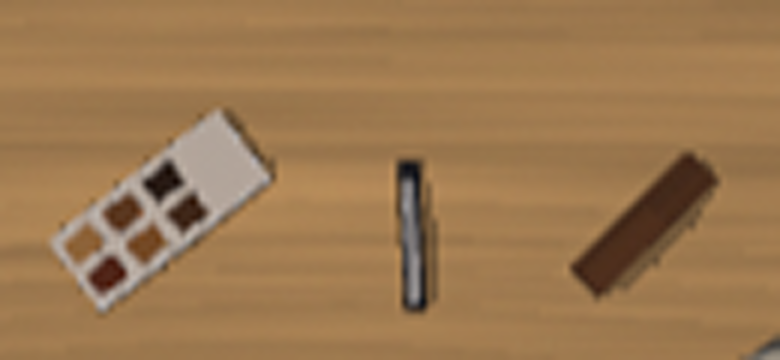

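View pics/c3.png

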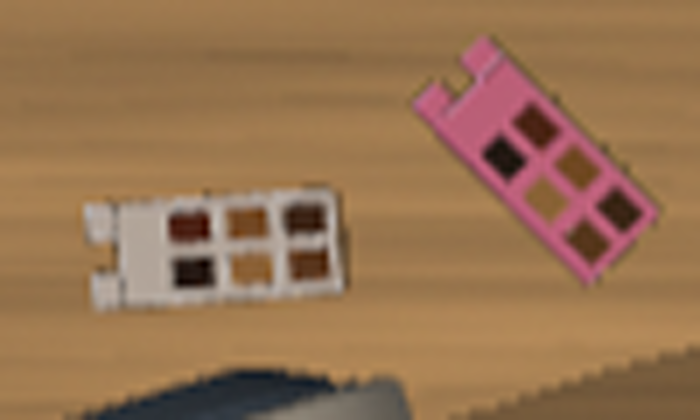

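View pics/c4.png

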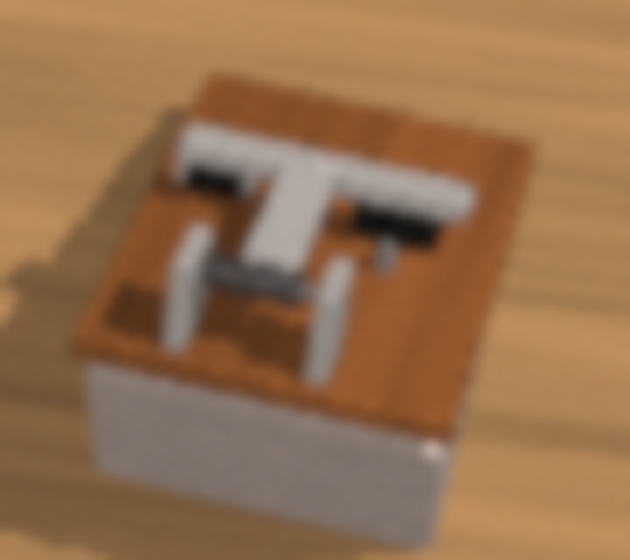

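Run:
```python
import cv2
s=cv2.imread("pics/scene0.png")
a=cv2.resize(s[160:200,285:345],None,fx=12,fy=12,interpolation=cv2.INTER_CUBIC)
cv2.imwrite("pics/c5.png",a)
cv2.imwrite("pics/c6.png",cv2.resize(s[170:205,175:275],None,fx=8,fy=8,interpolation=cv2.INTER_CUBIC))
```

```text
(no output)
```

View pics/c5.png

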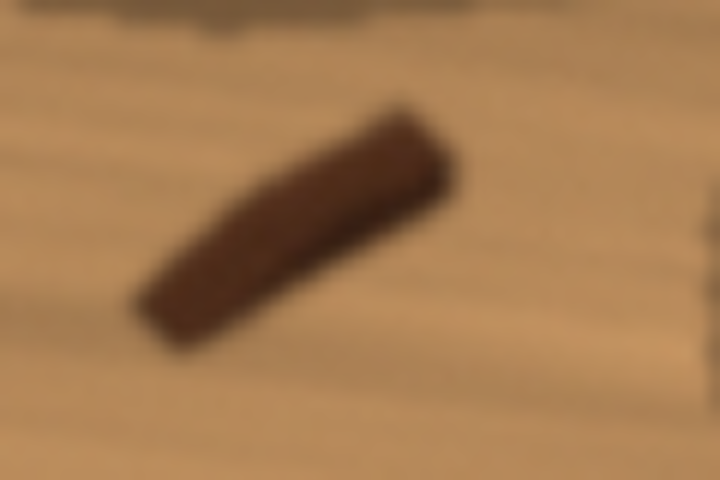

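View pics/c6.png

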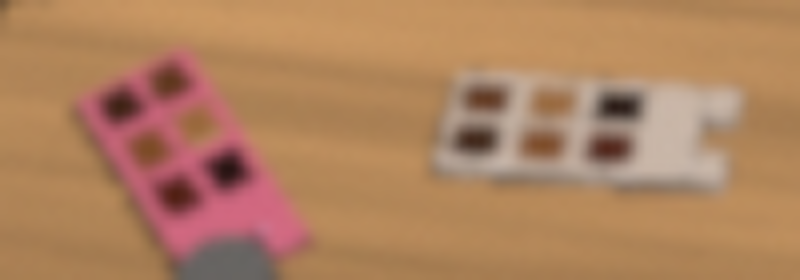

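```bash
cat > vis.py <<'E'
import numpy as np
from scipy.optimize import least_squares
from bench import ctrl
P={n:ctrl.camera_params(n) for n in("scene","top")}
def proj(n,X):
    p=P[n];X=np.atleast_2d(X);T=np.linalg.inv(p["pose"]);c=X@T[:3,:3].T+T[:3,3]
    return np.c_[p["fx"]*c[:,0]/-c[:,2]+p["cx"], p["fy"]*-c[:,1]/-c[:,2]+p["cy"]]
def Rz(a):return np.array([[np.cos(a),-np.sin(a),0],[np.sin(a),np.cos(a),0],[0,0,1]])
def Ry(a):return np.array([[np.cos(a),0,np.sin(a)],[0,1,0],[-np.sin(a),0,np.cos(a)]])
def crop(pts,f,off):return (np.array(pts,float)+.5)/f-.5+np.array(off)
def fit(obs,z,tilt,x0):
    # obs: list of (cam, local pts, px)
    def r(v):
        R=Rz(v[2])@Ry(-tilt);t=np.array([v[0],v[1],z])
        return np.concatenate([(proj(n,np.array(L)@R.T+t)-px).ravel() for n,L,px in obs])
    s=least_squares(r,x0,loss="soft_l1");return s.x,r(s.x)
E
cat > m1.py <<'E'
from vis import *
b=lambda x,y,z=0:[x/1e3,y/1e3,z/1e3]
np.set_printoptions(precision=2,suppress=True)
C=[b(88,45),b(88,-105),b(-122,45),b(-122,-105)]
ot=("top",C+[b(0,0,12)],crop([(118,72),(434,97),(83,508),(378,535),(192,270)],7,(280,115)))
os=("scene",C,crop([(450,437),(78,350),(535,148),(210,73)],7,(280,200)))
z=.025+.122*np.sin(np.radians(25))
for o in([ot],[os],[ot,os]):
    v,r=fit(o,z,np.radians(25),[.55,-.05,0]);print("stand",v[:2]*1e3,np.degrees(v[2]),r)
C=[b(60,25,4),b(-60,25,4),b(-60,-25,4),b(60,-25,4)]
# notch toward image-left (+y world); plate +y is -x world => image bottom
pt=("top",C,crop([(93,310),(347,293),(334,187),(85,206)],7,(370,180)))
ps=("scene",C,crop([(745,92),(455,70),(435,172),(725,188)],8,(175,170)))
for o in([pt],[ps],[pt,ps]):
    v,r=fit(o,.004,0,[.5,-.2,1.5]);print("plate",v[:2]*1e3,np.degrees(v[2]),r)
W=[b(47.5,12,-8),b(47.5,-12,-8),b(-47.5,12,11),b(-47.5,-12,11)]
# thin end top-right in top view: left=+12 => image upper-left
wt=("top",W,crop([(690,152),(718,180),(570,268),(597,298)],6,(235,195)))
ws=("scene",W,crop([(183,347),(137,303),(450,160),(400,105)],12,(285,160)))
for o in([wt],[ws],[wt,ws]):
    v,r=fit(o,.011,0,[.45,-.1,-.8]);print("wedge",v[:2]*1e3,np.degrees(v[2]),r)
E
python3 m1.py
```

```text
stand [678.01 -15.84] -5.379073916668619 [-0.67 -0.18  0.13  0.69 -0.51 -0.54  1.72 -0.02  0.03  0.08]
stand [677.03 -16.98] -5.760429299233071 [ 0.8  -0.21 -1.05 -0.54  0.42  0.16 -0.31  0.73]
stand [677.53 -16.3 ] -5.546834235799112 [-0.46 -0.07  0.34  0.93 -0.47 -0.45  1.75  0.2   0.16  0.22  1.17 -0.03
 -0.77 -0.18  0.51  0.25 -0.28  0.97]
plate [ 479.58 -329.56] 94.44483717378861 [ 0.34 -0.07 -0.42 -0.2  -0.06  0.23  0.14  0.05]
plate [ 477.17 -329.83] 94.54163123561787 [-0.36 -0.04  0.6   0.67 -0.   -0.31 -0.17 -0.17]
plate [ 478.67 -329.56] 94.53839895380062 [ 0.36  0.23 -0.41  0.04 -0.07  0.47  0.13  0.35 -0.38  0.32  0.56  1.02
 -0.05  0.06 -0.2   0.21]
wedge [ 421.55 -132.81] -45.498827429905255 [-0.22 -0.14  0.12  0.28 -0.23 -0.17  0.34  0.04]
wedge [ 419.23 -134.81] -44.38359045044783 [-0.2   0.82 -0.49 -0.07  0.39 -0.46  0.29 -0.22]
wedge [ 420.79 -133.68] -45.034522301683474 [-0.07  0.02  0.32  0.4   0.09  0.17  0.7   0.33 -0.08  1.14 -0.31  0.21
  0.72  0.05  0.68  0.25]
```

```bash
cat > geo.py <<'E'
from vis import *
def frame(x,y,z,yaw,tilt=0):
    T=np.eye(4);T[:3,:3]=Rz(np.radians(yaw))@Ry(-np.radians(tilt));T[:3,3]=[x,y,z];return T
B=frame(.6776,-.0162,.025+.122*np.sin(np.radians(25)),-5.5,25)
PL=frame(.479,-.3296,.004,94.5)
WD=frame(.4209,-.1335,.011,-45.2)
def tool(T,loc,s):
    """tool pose normal to T's xy plane, TCP at loc(mm)"""
    R=T[:3,:3];ex,ey,ez=R.T
    return T[:3,:3]@(np.array(loc)/1e3)+T[:3,3], np.c_[s*ey,-ez,-s*ex]
E
python3 - <<'E'
from geo import *
def ray(n,u,v,z):
    p=P[n];d=p["pose"][:3,:3]@np.array([(u-p["cx"])/p["fx"],-(v-p["cy"])/p["fy"],-1]);o=p["pose"][:3,3]
    return o+d*(z-o[2])/d[2]
print("dev bottle top", ray("top",421,141,.18), ray("scene",205,205,.19), ray("scene",215,247,0))
np.set_printoptions(precision=1,suppress=True)
for s in(1,-1):
  print(s)
  for nm,T,l in [("wpick",WD,(-47,0,-8)),("wup",WD,(-47,0,92)),("wb0",B,(-47-120,-77,3)),("wb0up",B,(-47-120,-77,50)),("wb",B,(-62,-77,3)),("ppick",PL,(-35,0,-2)),("pup",PL,(-35,0,120)),("pb0",B,(-145,0,2)),("pb0u",B,(-145,0,60)),("pb",B,(-85,0,2))]:
    p,R=tool(T,l,s);q=ctrl.ik(p,R);print(nm,p*1e3,q if q is None else np.array(q))
E
```

```text
dev bottle top [ 0.69231037 -0.37087505  0.18      ] [ 0.69112331 -0.36421452  0.19      ] [ 0.71272106 -0.37131575  0.        ]
1
wpick [ 387.8 -100.2    3. ] [-23.   33.8 120.   -0.   26.2 -67.8]
wup [ 387.8 -100.2  103. ] [-23.   21.  115.   -0.   44.1 -67.8]
wb0 [518.3 -78.2   8.7] [-18.9  37.5 124.4 137.8   8.4 119.7]
wb0up [498.5 -76.3  51.3] None
wb [613.  -87.3  53.1] [ -16.2   33.9  109.6   21.    12.7 -120.3]
ppick [ 481.7 -364.5    2. ] [-42.8  41.8  90.8  -0.   47.4 132.7]
pup [ 481.7 -364.5  124. ] [-42.8  32.2  86.   -0.   61.9 132.7]
pb0 [545.9  -3.5  17.1] None
pb0u [521.6  -1.2  69.7] None
pb [600.1  -8.7  42.4] [ -6.9  34.4 112.6   4.2   8.  -95.4]
-1
wpick [ 387.8 -100.2    3. ] [-23.   33.8 120.   -0.   26.2 112.2]
wup [ 387.8 -100.2  103. ] [-23.   21.  115.   -0.   44.1 112.2]
wb0 [518.3 -78.2   8.7] [-18.9  37.5 124.4 137.8   8.4 -60.3]
wb0up [498.5 -76.3  51.3] None
wb [613.  -87.3  53.1] [-16.2  33.9 109.6  21.   12.7  59.7]
ppick [ 481.7 -364.5    2. ] [-42.8  41.8  90.8  -0.   47.4 -47.3]
pup [ 481.7 -364.5  124. ] [-42.8  32.2  86.   -0.   61.9 -47.3]
pb0 [545.9  -3.5  17.1] None
pb0u [521.6  -1.2  69.7] None
pb [600.1  -8.7  42.4] [ -6.9  34.4 112.6   4.2   8.   84.6]
```

```bash
cat >> geo.py <<'E'
def toolA(T,loc,s,a):
    """as tool(), body leaning by a deg toward T's +x"""
    p,R=tool(T,loc,s);A=T[:3,:3]@Ry(np.radians(a))@T[:3,:3].T
    return p,A@R
E
python3 - <<'E'
from geo import *
np.set_printoptions(precision=0,suppress=True)
for a in(8,10,12,15,20):
 for s in(1,-1):
  print(a,s)
  for nm,T,l in [("wpick",WD,(-52,0,-5)),("wup",WD,(-52,0,92)),("wb0",B,(-136,-77,6)),("wb0u",B,(-136,-77,60)),("wb",B,(-70,-77,6)),("ppick",PL,(-20,0,0)),("pup",PL,(-20,0,120)),("pb0",B,(-130,0,4)),("pb0u",B,(-130,0,60)),("pb",B,(-70,0,4)),("pbu",B,(-85,0,80))]:
    p,R=toolA(T,l,s,a);q=ctrl.ik(p,R);print(nm,q if q is None else np.array(q),end="; ")
  print()
E
```

```text
8 1
wpick [-25.  35. 115.   4.  38. -74.]; wup [-25.  24. 110.   3.  54. -72.]; wb0 [ -17.   34.  113.   12.   16. -112.]; wb0u [ -17.   28.  114.    9.   22. -110.]; wb [ -15.   34.  104.    7.   26. -105.]; ppick [-38.  40.  97. -10.  38. 144.]; pup [-38.  30.  92.  -7.  53. 141.]; pb0 [ -7.  35. 112.   1.  16. -93.]; pb0u [ -7.  28. 113.   1.  22. -92.]; pb [ -7.  34. 103.   1.  25. -92.]; pbu [ -7.  25. 107.   1.  31. -92.]; 
8 -1
wpick [-25.  35. 115.   4.  38. 106.]; wup [-25.  24. 110.   3.  54. 108.]; wb0 [-17.  34. 113.  12.  16.  68.]; wb0u [-17.  28. 114.   9.  22.  70.]; wb [-15.  34. 104.   7.  26.  75.]; ppick [-38.  40.  97. -10.  38. -36.]; pup [-38.  30.  92.  -7.  53. -39.]; pb0 [ -7.  35. 112.   1.  16.  87.]; pb0u [ -7.  28. 113.   1.  22.  88.]; pb [ -7.  34. 103.   1.  25.  88.]; pbu [ -7.  25. 107.   1.  31.  88.]; 
10 1
wpick [-26.  35. 113.   5.  41. -75.]; wup [-26.  24. 109.   4.  56. -73.]; wb0 [ -16.   34.  111.    8.   20. -108.]; wb0u [ -17.   28.  112.    7.   25. -107.]; wb [ -15.   34.  102.    5.   29. -104.]; ppick [-37.  40.  98. -13.  36. 148.]; 
[... 2437 characters left out ...]
6.   30.  104.    1.   42. -101.]; wb [-14.  36.  93.   1.  46. -99.]; ppick [-32.  40. 103. -34.  29. 172.]; pup [-32.  28.  99. -24.  43. 159.]; pb0 [ -7.  36. 101.   0.  38. -91.]; pb0u [ -7.  30. 103.   0.  42. -91.]; pb [ -7.  37.  93.   0.  46. -91.]; pbu [ -7.  29.  96.   0.  50. -91.]; 
20 -1
wpick [-28.  39. 106.   7.  54. 102.]; wup [-28.  29. 102.   6.  68. 104.]; wb0 [-15.  36. 102.   1.  37.  79.]; wb0u [-16.  30. 104.   1.  42.  79.]; wb [-14.  36.  93.   1.  46.  81.]; ppick [-32.  40. 103. -34.  29.  -8.]; pup [-32.  28.  99. -24.  43. -21.]; pb0 [ -7.  36. 101.   0.  38.  89.]; pb0u [ -7.  30. 103.   0.  42.  89.]; pb [-7. 37. 93.  0. 46. 89.]; pbu [-7. 29. 96.  0. 50. 89.];
```

Run:
```python
from geo import *
import cv2
A=10;s=-1
ctrl.command_gripper(0.7)
p,R=toolA(WD,(-52,0,92),s,A);ctrl.goto(p,R)
p,R=toolA(WD,(-52,0,-6),s,A);print(ctrl.move_l(p,vel=.12,contact_N=8))
cv2.imwrite("pics/w1.png",ctrl.read_camera("scene")[100:260,220:420].repeat(4,0).repeat(4,1))
ctrl.command_gripper(0)
print(ctrl.current_grip_width()*91,ctrl.current_contact_force(),ctrl.current_tool_pos(),p)
p,R=toolA(WD,(-52,0,50),s,A);ctrl.move_l(p,vel=.12)
cv2.imwrite("pics/w2.png",ctrl.read_camera("scene")[100:260,220:420].repeat(4,0).repeat(4,1))
print(ctrl.current_grip_width()*91,ctrl.current_contact_force(),ctrl.current_t())
```

```text
False
23.648981870243514 [ 0.64624566 -0.03662669  2.47342039] [ 0.38426075 -0.09660205  0.00503445] [ 0.38425902 -0.09660232  0.005     ]
23.581346092371657 [-0.53039135 -0.33010564 -0.82570805] 4.925
```

View pics/w2.png

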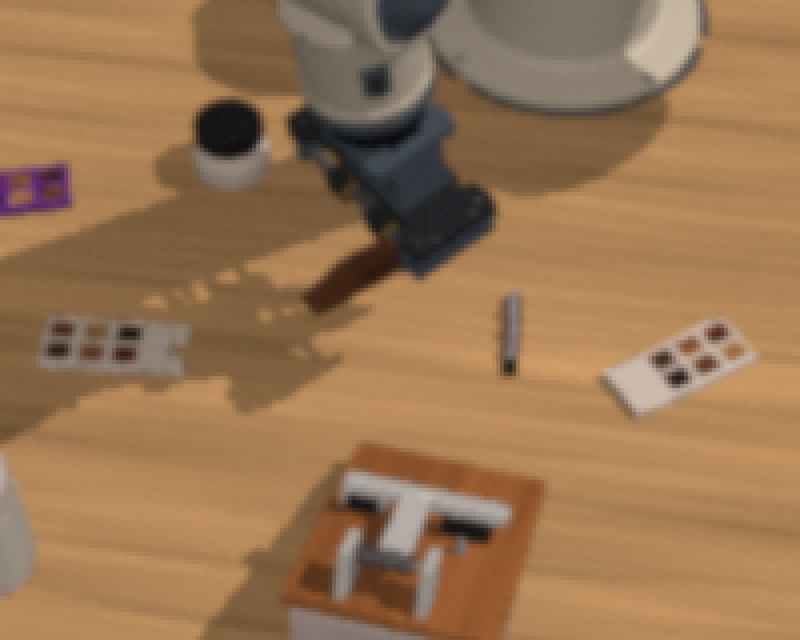

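Run:
```python
from geo import *
import cv2
np.set_printoptions(precision=4,suppress=True)
A=10;s=-1
def save(n):
    cv2.imwrite(f"pics/{n}a.png",cv2.resize(ctrl.read_camera("scene")[150:280,250:390],None,fx=5,fy=5,interpolation=cv2.INTER_CUBIC))
    cv2.imwrite(f"pics/{n}b.png",cv2.resize(ctrl.read_camera("top")[115:215,270:380],None,fx=6,fy=6,interpolation=cv2.INTER_CUBIC))
p,R=toolA(B,(-52-84,-77,50),s,A);ctrl.goto(p,R)
ctrl.sleep(.2);print(ctrl.current_contact_force())
p,R=toolA(B,(-52-84,-77,12),s,A);ctrl.move_l(p,vel=.1)
print(ctrl.current_contact_force())
p,R=toolA(B,(-52-84,-77,0),s,A);print(ctrl.move_l(p,vel=.02,contact_N=2.5))
q=ctrl.current_tool_pos();print("board loc",B[:3,:3].T@(q-B[:3,3])*1e3,ctrl.current_contact_force(),ctrl.current_wrist_torque())
save("i1");print(ctrl.current_t())
```

```text
[-0.1577  0.1361 -1.3492]
[0.6876 0.1077 0.4235]
True
board loc [-135.6889  -77.018     6.4994] [-0.4541 -0.7774  1.2242] [0.0332 0.1779 0.0179]
6.7917
```

View pics/i1a.png

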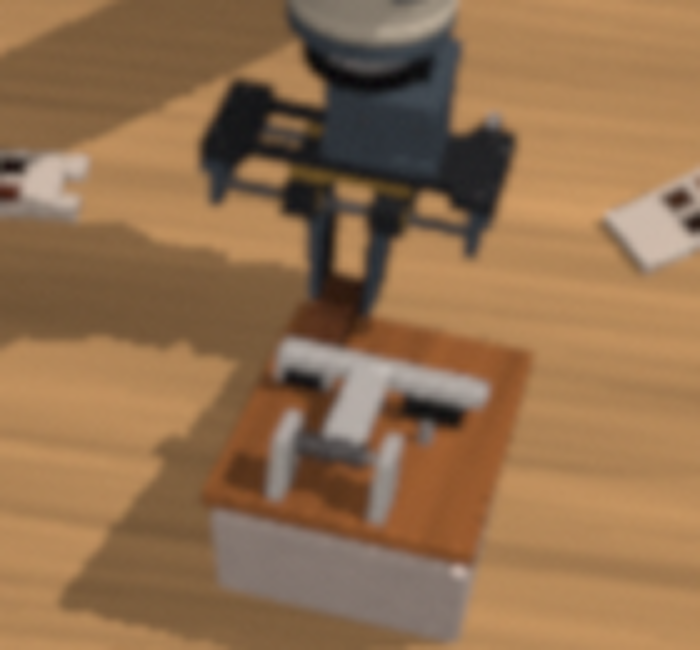

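View pics/i1b.png

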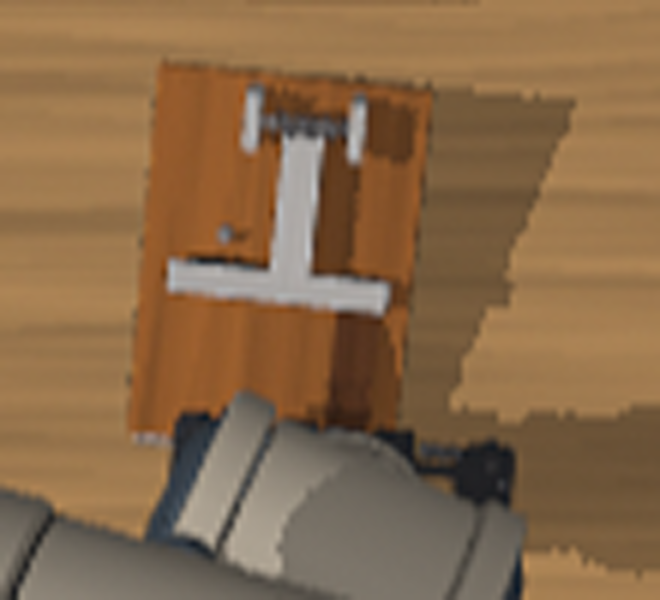

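Run:
```python
from geo import *
np.set_printoptions(precision=2,suppress=True)
A=10;s=-1
def F():
    a=[]
    for i in range(8): a.append(np.r_[ctrl.current_contact_force(),10*np.array(ctrl.current_wrist_torque())]);ctrl.sleep(.01)
    m=np.mean(a,0);return np.r_[B[:3,:3].T@m[:3],m[3:]]
for z in(9,6.5,6,5.5,5,4.5,4):
    p,R=toolA(B,(-52-84,-77,z),s,A);ctrl.move_l(p,vel=.02);f=F();print(z,f)
    if z<9 and f[2]>4:break
print(ctrl.current_t())
```

```text
9 [-0.31  0.16 -0.55  0.4   2.03  0.02]
6.5 [ 0.12  0.11  5.27  0.23  2.22 -0.01]
7.475
```

Run:
```python
from geo import *
import cv2
np.set_printoptions(precision=2,suppress=True)
A=10;s=-1
def save(n):
    cv2.imwrite(f"pics/{n}a.png",cv2.resize(ctrl.read_camera("scene")[150:280,250:390],None,fx=5,fy=5,interpolation=cv2.INTER_CUBIC))
def F():
    a=[]
    for i in range(6): a.append(np.r_[ctrl.current_contact_force(),10*np.array(ctrl.current_wrist_torque())]);ctrl.sleep(.01)
    m=np.mean(a,0);return np.r_[B[:3,:3].T@m[:3],m[3:]]
for c in(-72,-60,-50,-40,-30,-18):
    p,R=toolA(B,(-52+c,-77,6.4),s,A);h=ctrl.move_l(p,vel=.06,contact_N=20);print(c,h,F())
    if h:break
    if c==-40:save("j0")
q=ctrl.current_tool_pos();print("board loc",B[:3,:3].T@(q-B[:3,3])*1e3)
save("j1");print(ctrl.current_t(),ctrl.current_grip_width()*91)
```

```text
-72 False [-0.05  1.91  8.72  2.56  3.32  0.55]
-60 False [-3.3   1.07  8.06  2.27  8.94 -0.37]
-50 False [-4.43  0.36  8.52  1.15 10.94 -0.94]
-40 False [-4.77 -0.26  8.79  0.38 11.88 -0.91]
-30 False [-4.15  0.29  8.67  0.57 10.13 -0.5 ]
-18 False [-2.75  0.75  8.63  1.19  8.22  0.  ]
board loc [-70.76 -76.84   6.49]
9.875 23.960533744729634
```

View pics/j1a.png

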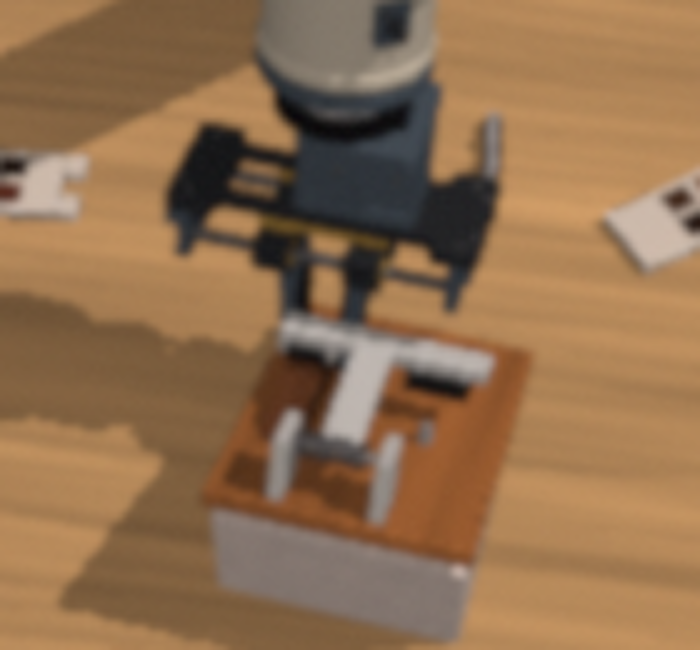

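Run:
```python
from geo import *
import cv2
np.set_printoptions(precision=2,suppress=True)
A=10;s=-1
p,R=toolA(B,(-52-15.5,-77,6.5),s,A);ctrl.move_l(p,vel=.06,contact_N=20)
ctrl.command_gripper(0.6);ctrl.sleep(.1)
p,R=toolA(B,(-52-40,-77,40),s,A);ctrl.move_l(p,vel=.12)
p,R=toolA(B,(-150,-77,110),s,A);ctrl.goto(p,R)
p,R=toolA(PL,(-20,0,120),s,A);ctrl.command_gripper(1);ctrl.goto(p,R)
a=ctrl.read_camera("scene");b=ctrl.read_camera("top")
cv2.imwrite("pics/k0a.png",a);cv2.imwrite("pics/k0b.png",b)
cv2.imwrite(f"pics/k1a.png",cv2.resize(a[195:285,275:375],None,fx=7,fy=6,interpolation=cv2.INTER_CUBIC))
cv2.imwrite(f"pics/k1b.png",cv2.resize(b[115:200,280:355],None,fx=7,fy=7,interpolation=cv2.INTER_CUBIC))
print(ctrl.current_t(),ctrl.current_contact_force())
```

```text
14.3667 [-0.58 -0.31 -0.07]
```

View pics/k1a.png

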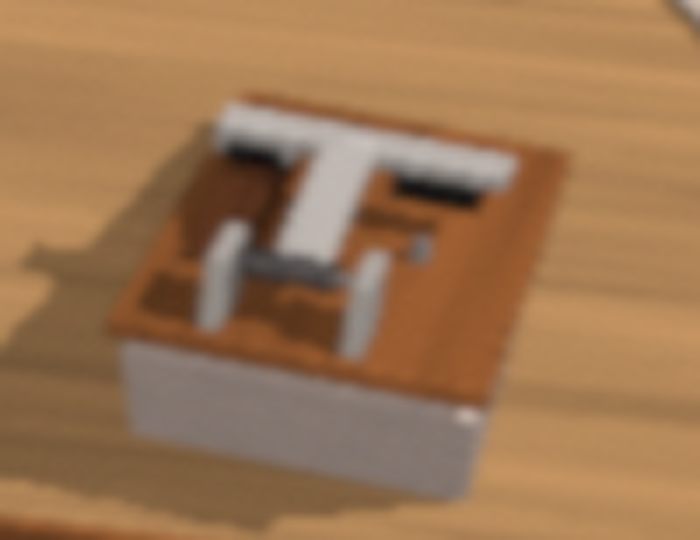

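View pics/k1b.png

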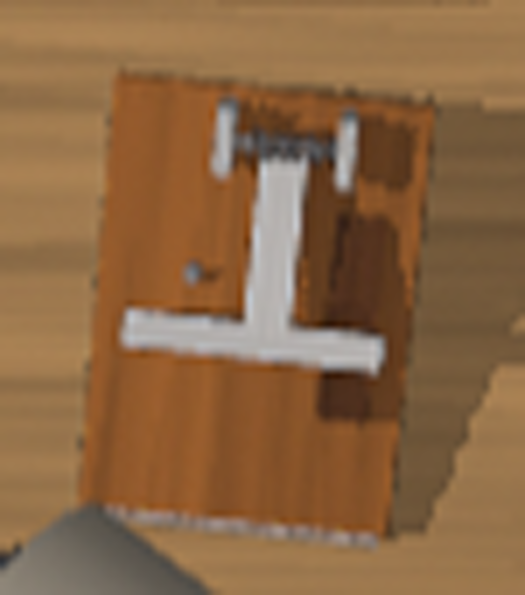

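View pics/k0a.png

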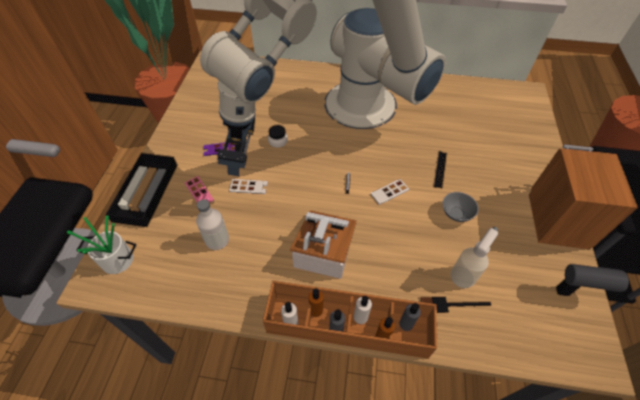

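Run:
```python
from geo import *
import cv2
np.set_printoptions(precision=2,suppress=True)
A=10;s=-1
p,R=toolA(PL,(-20,0,.3),s,A);print(ctrl.move_l(p,vel=.12,contact_N=8))
ctrl.command_gripper(0);w=ctrl.current_grip_width()*91;print(w)
p,R=toolA(PL,(-20,0,110),s,A);ctrl.move_l(p,vel=.12)
print(ctrl.current_grip_width()*91)
cv2.imwrite("pics/l1.png",cv2.resize(ctrl.read_camera("scene")[120:230,150:310],None,fx=5,fy=5,interpolation=cv2.INTER_CUBIC))
p,R=toolA(B,(-20-120,0,70),s,A);ctrl.goto(p,R)
cv2.imwrite("pics/l2.png",cv2.resize(ctrl.read_camera("scene")[140:280,250:400],None,fx=5,fy=4,interpolation=cv2.INTER_CUBIC))
print(ctrl.current_t(),ctrl.current_contact_force())
```

```text
False
49.650626726438645
49.36860478763913
19.3417 [ 0.25 -0.38 -0.  ]
```

View pics/l1.png

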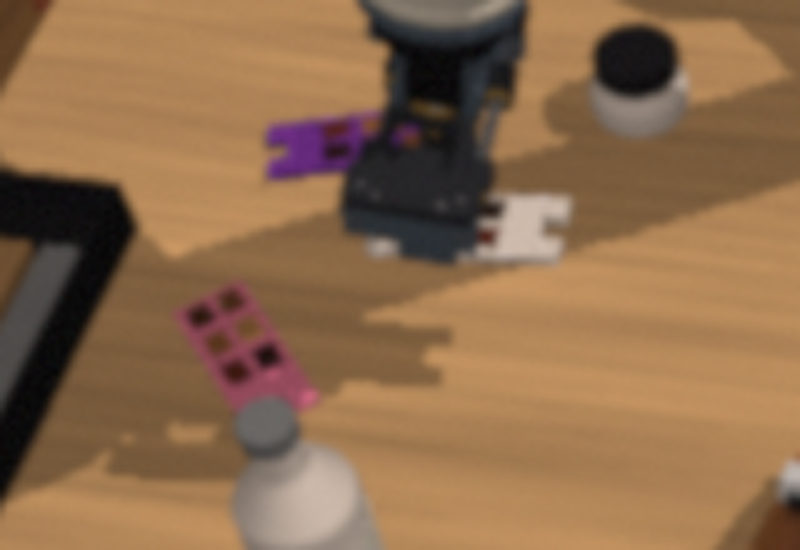

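View pics/l2.png

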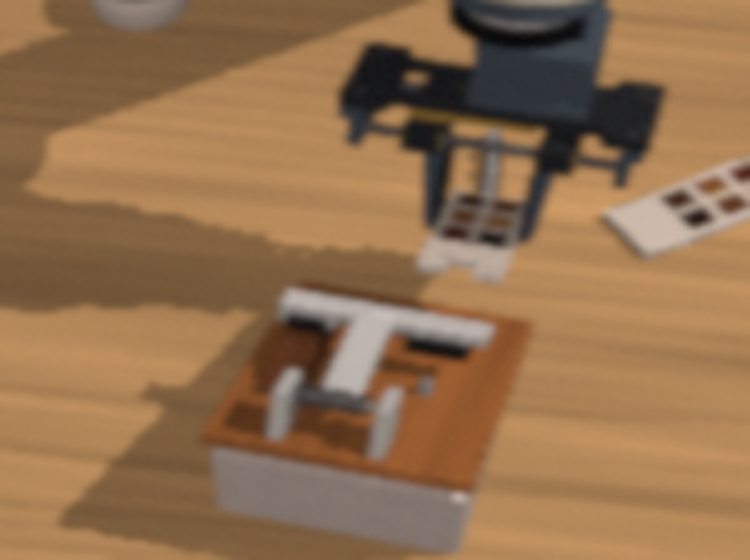

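```bash
cat > h.py <<'E'
from geo import *
import cv2
np.set_printoptions(precision=2,suppress=True)
A=10;s=-1
def F(n=6):
    a=[]
    for i in range(n): a.append(ctrl.current_contact_force());ctrl.sleep(.01)
    return B[:3,:3].T@np.mean(a,0)
def loc(): return B[:3,:3].T@(ctrl.current_tool_pos()-B[:3,3])*1e3
def save(n):
    a=ctrl.read_camera("scene");b=ctrl.read_camera("top")
    cv2.imwrite(f"pics/{n}a.png",cv2.resize(a[195:285,275:375],None,fx=7,fy=6,interpolation=cv2.INTER_CUBIC))
    cv2.imwrite(f"pics/{n}b.png",cv2.resize(b[115:200,280:355],None,fx=7,fy=7,interpolation=cv2.INTER_CUBIC))
def go(x,y,z,vel=.1,c=None):
    p,R=toolA(B,(x,y,z),s,A);return ctrl.move_l(p,vel=vel,contact_N=c)
E
python3 - <<'E'
from h import *
go(-132,0,12);print(F(),loc())
for z in(8,7,6.5,6,5.5,5,4.5,4):
    go(-132,0,z,.03);f=F();print(z,f)
    if f[2]>3:break
save("m1");print(ctrl.current_t())
E
```

```text
[ 0.03  0.09 -0.46] [-132.05   -0.01   12.42]
8 [-0.24 -0.   -0.5 ]
7 [-0.06  0.17 -0.54]
6.5 [-0.32  0.14 -0.28]
6 [-0.04  0.27 -0.08]
5.5 [-0.21  0.27  8.47]
21.7583
```

View pics/m1a.png

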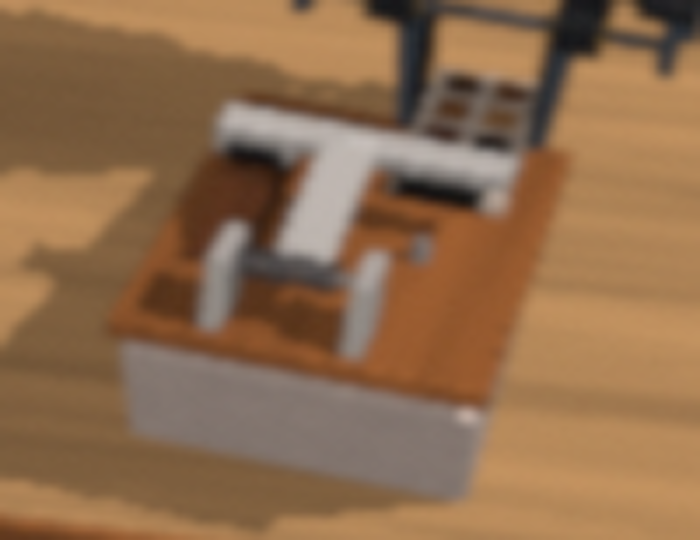

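Run:
```python
from h import *
for x in(-110,-92):
    print(go(x,0,6,.06,10),F(),loc())
save("n1");print(ctrl.current_t())
```

```text
False [-0.27  0.3  -0.42] [-110.34   -0.      5.99]
False [-0.26 -0.1  -0.41] [-92.11   0.     6.01]
22.925
```

View pics/n1a.png

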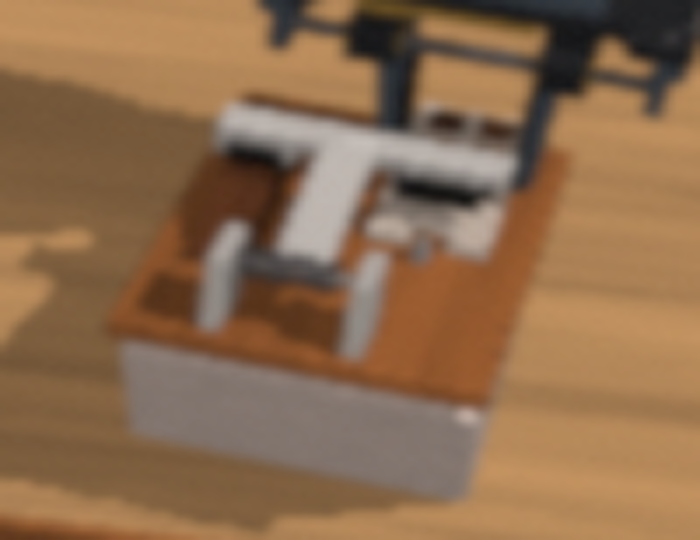

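View pics/n1b.png

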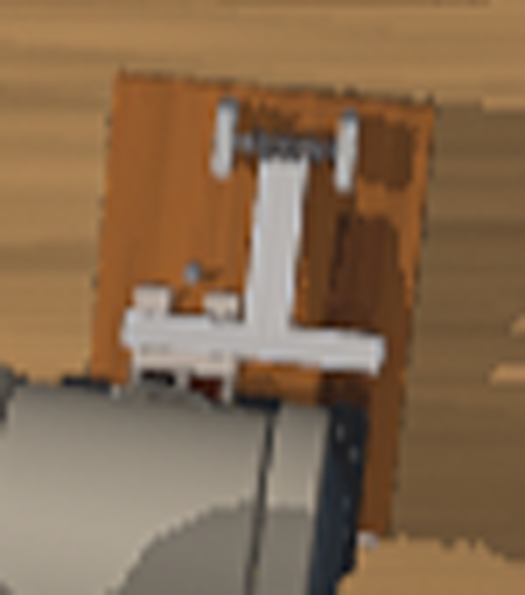

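Run:
```python
from h import *
go(-86,-.8,6,.06,10);print(F(),loc())
go(-75,-.8,6,.06,10);print(F(),loc())
print(go(-62,-.8,5.9,.03,6),F(),loc())
save("o1");print(ctrl.current_t())
```

```text
[-0.6  -0.3  -0.69] [-85.79  -0.84   6.  ]
[-0.39 -0.23 -0.18] [-74.78  -0.81   5.98]
True [0.18 0.36 4.64] [-73.03  -0.75   5.87]
24.025
```

View pics/o1a.png

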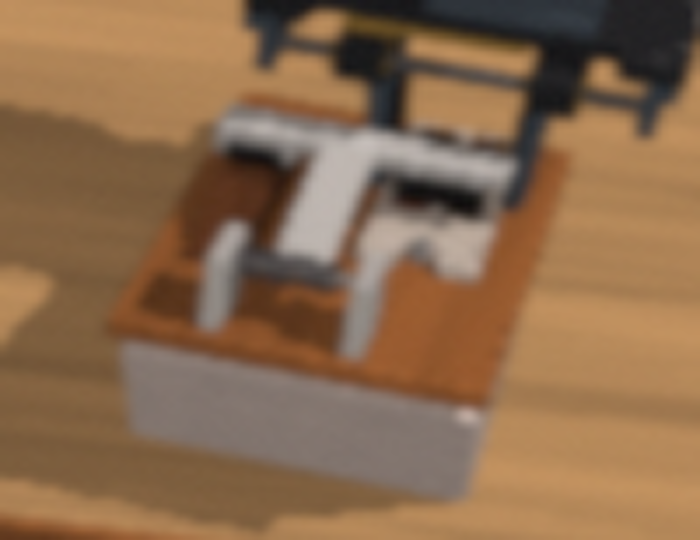

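View pics/o1b.png

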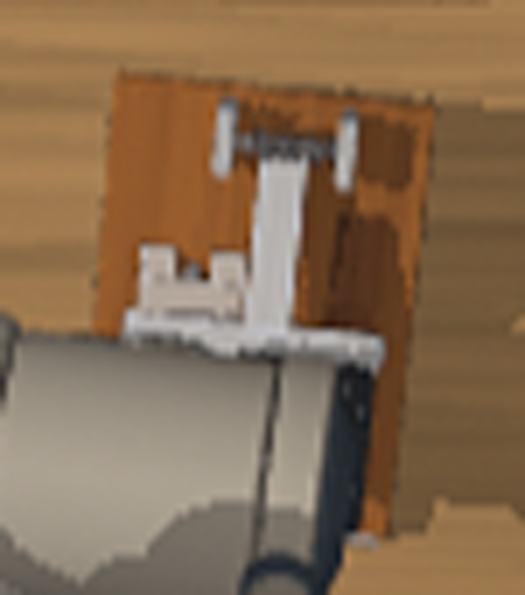

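Run:
```python
from h import *
for x in(-72,-71,-70,-69,-68,-67,-66):
    go(x,-.8,5.9,.03);f=F();print(x,f,loc())
    if f[0]<-6:break
save("q1");print(ctrl.current_t())
```

```text
-72 [-4.03  0.62  2.97] [-72.91  -0.75   5.89]
-71 [-6.85  0.27  3.27] [-72.78  -0.74   5.89]
24.725
```

View pics/q1a.png

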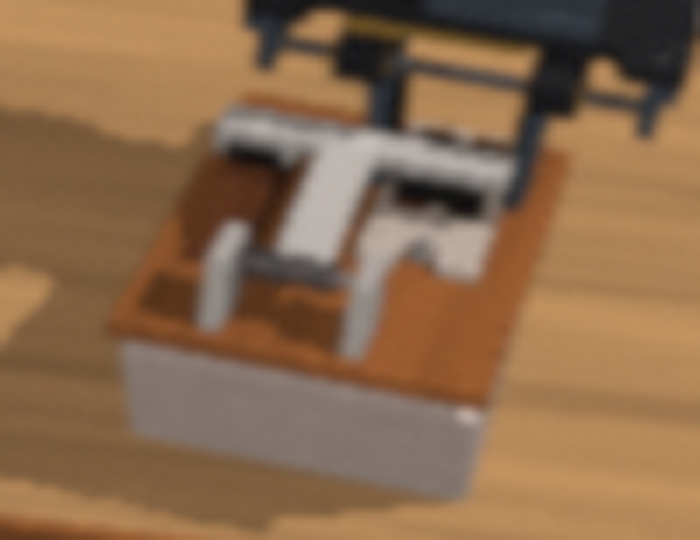

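View pics/q1b.png

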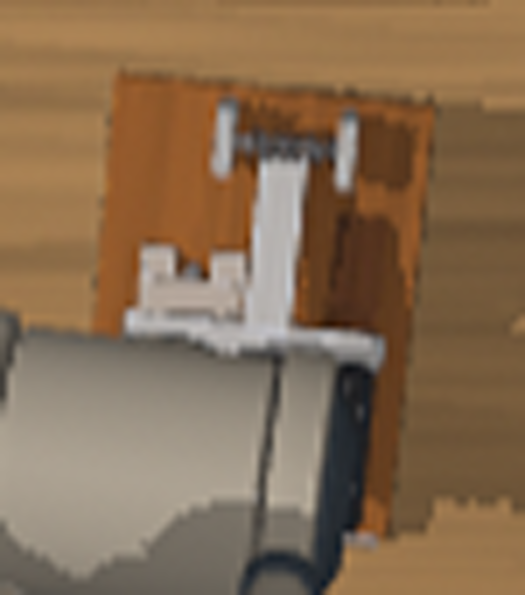

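Run:
```python
from h import *
go(-72.5,-.8,5.8,.03);print(F(),loc());ctrl.sleep(.2)
ctrl.command_gripper(.65);ctrl.sleep(.3);print(F(),loc())
save("r1");print(ctrl.current_t())
```

```text
[-3.75  0.3   5.49] [-72.95  -0.75   5.85]
[ 0.02 -0.21  0.02] [-72.49  -0.79   5.81]
26.0583
```

View pics/r1a.png

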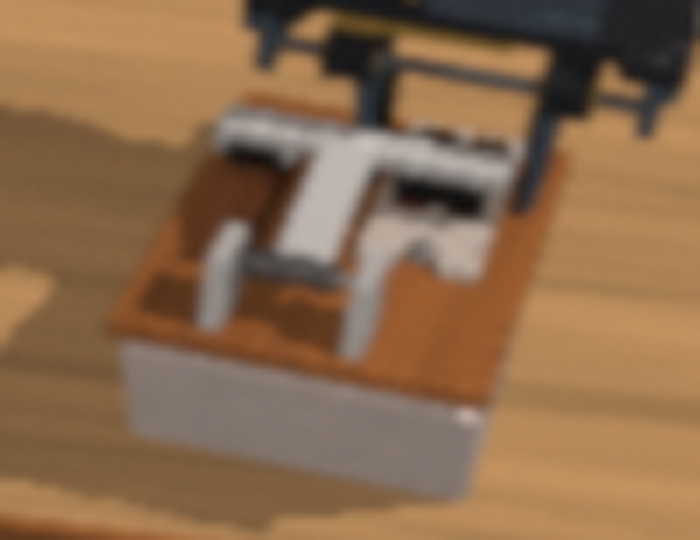

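View pics/r1b.png

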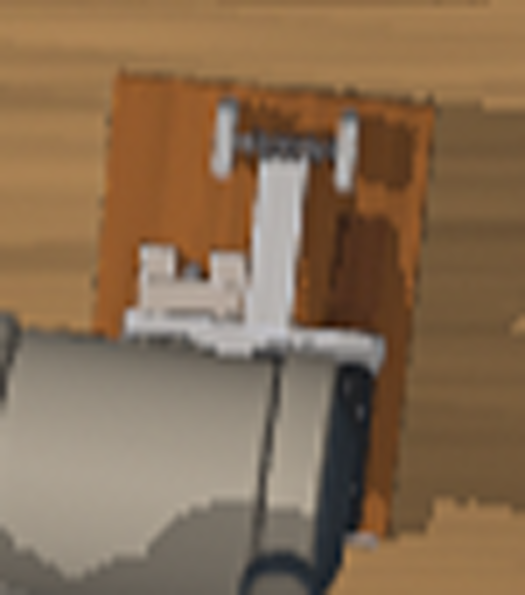

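Run:
```python
from h import *
go(-85,-.8,45,.12);go(-150,-40,110,.2)
p,R=toolA(B,(-260,-120,120),s,0) if 0 else (np.array([.36,-.16,.25]),None)
ctrl.move_l(p,vel=.25)
save("t1");print(ctrl.current_t())
```

```text
28.35
```

View pics/t1a.png

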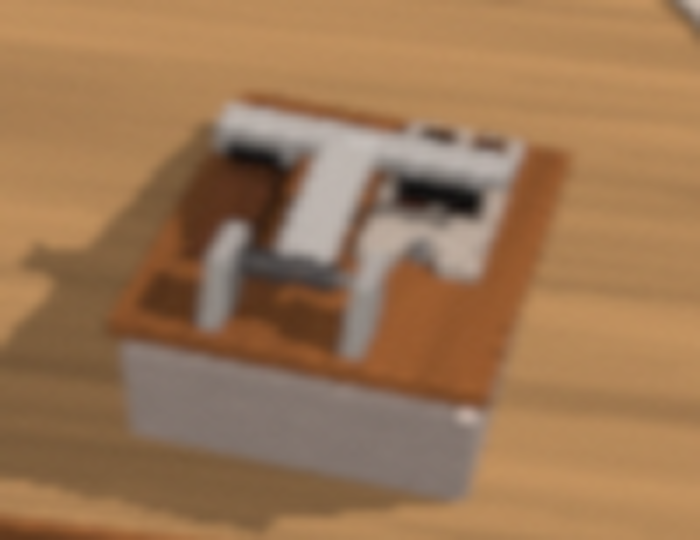

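View pics/t1b.png

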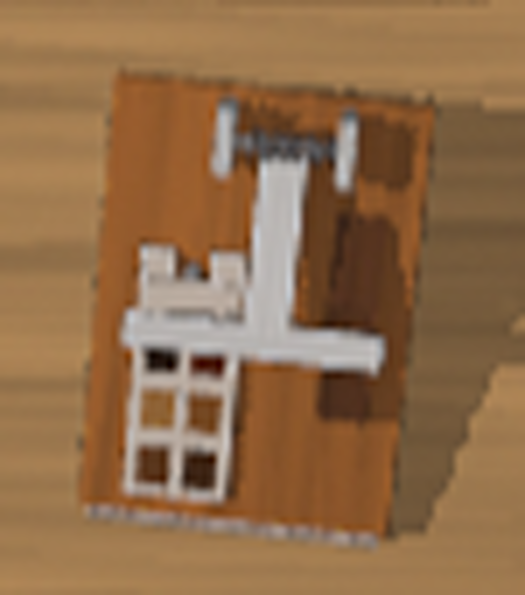

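```bash
cat > bl.py <<'E'
from geo import *
def bl(n,u,v,z):
    p=P[n];d=p["pose"][:3,:3]@np.array([(u-p["cx"])/p["fx"],-(v-p["cy"])/p["fy"],-1]);o=p["pose"][:3,3]
    R=B[:3,:3];d=R.T@d;o=R.T@(o-B[:3,3]);return (o+d*(z-o[2])/d[2])*1e3
E
python3 - <<'E'
from bl import *
np.set_printoptions(precision=1,suppress=True)
for c,z in [((141,246),8),((245,253),8),((125,495),8),((222,501),8),((192,270),12),((192,281),8),((318,416),22),((392,423),22)]:
    u=crop([c],7,(280,115))[0];print(c,z,bl("top",*u,z/1e3))
E
```

```text
(141, 246) 8 [ 8.8 25.5  8. ]
(245, 253) 8 [ 10.4 -23.4   8. ]
(125, 495) 8 [-112.6   23.2    8. ]
(222, 501) 8 [-110.7  -23.2    8. ]
(192, 270) 12 [ 0.6  0.5 12. ]
(192, 281) 8 [-5.5  0.2  8. ]
(318, 416) 22 [-60.8 -65.   22. ]
(392, 423) 22 [-60.6 -99.8  22. ]
```

Run:
```python
from h import *
ctrl.command_gripper(.6)
p,R=toolA(B,(-140,-77,100),s,A);ctrl.goto(p,R)
go(-92,-77,40,.15)
print(go(-67.5,-77,6.6,.08,10),loc())
ctrl.command_gripper(0);print(ctrl.current_grip_width()*91,F(),loc())
for x in(-80,-95,-115,-145):
    go(x,-77,6.7,.06);print(x,F())
save("u1");print(ctrl.current_t(),ctrl.current_grip_width()*91)
```

```text
False [-67.89 -76.88   6.46]
23.75762458887648 [-0.32  0.03  4.39] [-67.49 -77.01   6.73]
-80 [-4.15 -1.32  4.45]
-95 [-4.68 -1.23  5.41]
-115 [-4.03 -0.07  5.71]
-145 [-3.54 -2.25  5.79]
33.675 23.797901806692497
```

View pics/u1a.png

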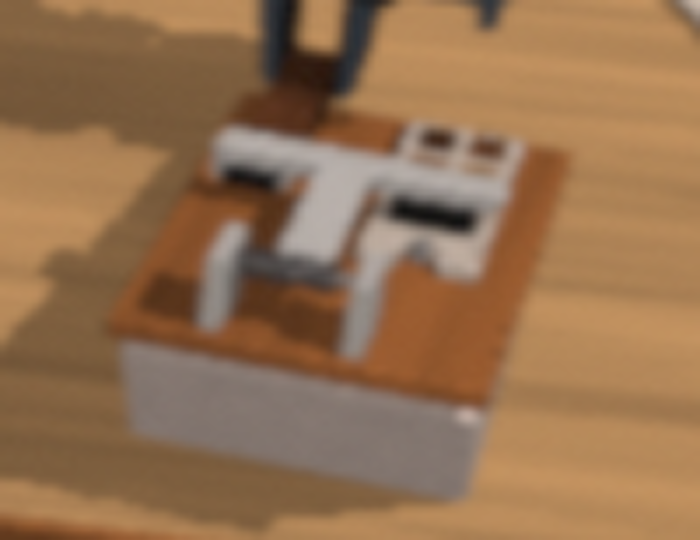

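View pics/u1b.png

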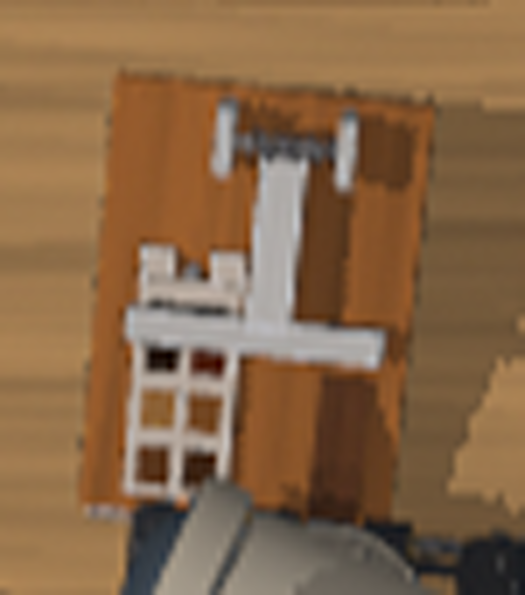

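Run:
```python
from h import *
go(-150,-77,50,.12)
p,R=toolA(WD,(-52,0,60),s,A);ctrl.goto(p,R)
p,R=toolA(WD,(-52,0,-4),s,A);ctrl.move_l(p,vel=.1)
ctrl.sleep(.1)
p,R=toolA(WD,(-52,0,-7.5),s,A);print(ctrl.move_l(p,vel=.02,contact_N=4),ctrl.current_tool_pos())
ctrl.command_gripper(.6)
p,R=toolA(WD,(-52,0,100),s,A);ctrl.move_l(p,vel=.15)
ctrl.move_l([.34,-.25,.28],vel=.25);ctrl.sleep(.3)
save("v1");cv2.imwrite("pics/v2.png",ctrl.read_camera("scene"));b=ctrl.read_camera("top");cv2.imwrite("pics/v3.png",b)
print(ctrl.current_t(),ctrl.current_contact_force())
```

```text
True [ 0.38 -0.1   0.  ]
39.05 [0.45 0.16 0.45]
```

View pics/v1a.png

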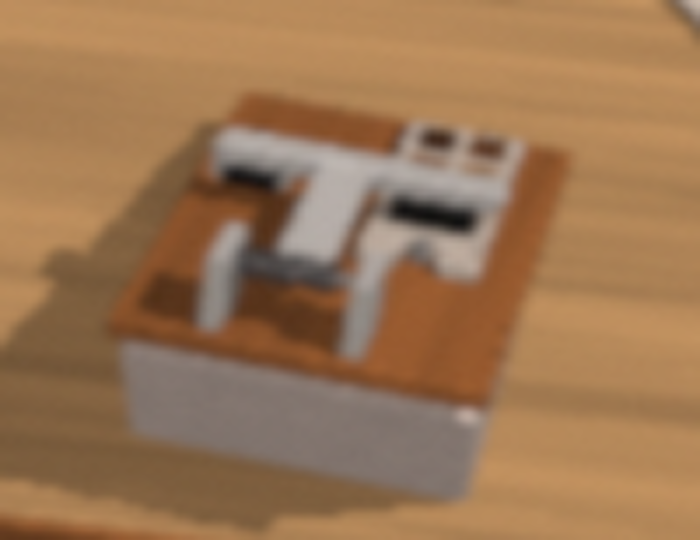

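View pics/v1b.png

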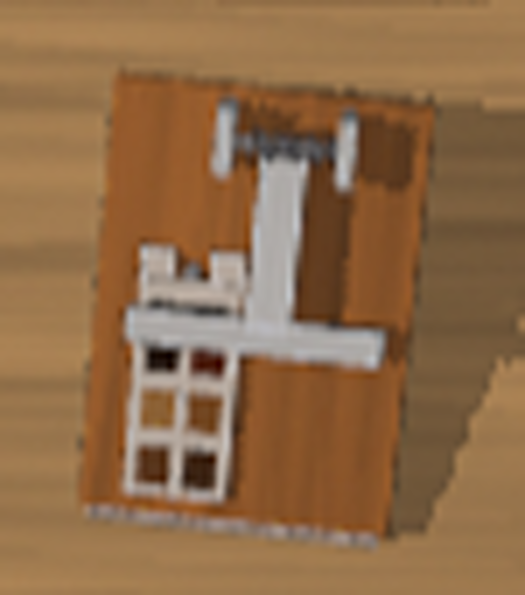

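View pics/v2.png

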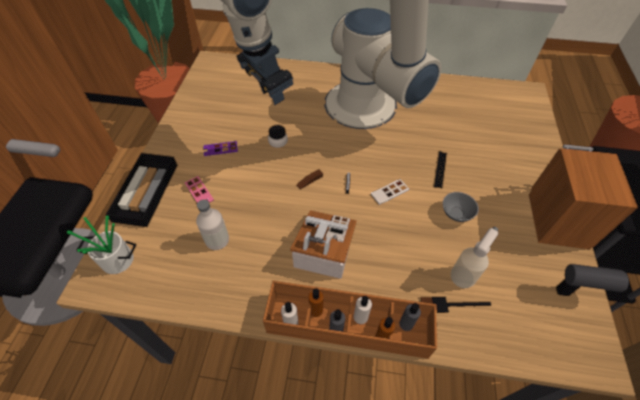

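View pics/v3.png

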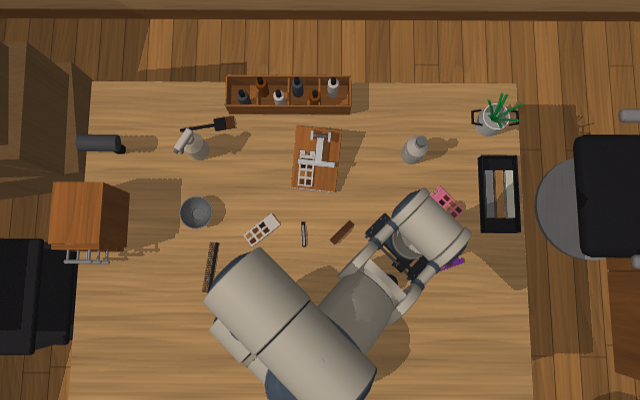

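The plate is in place with its notch on the pin and the foot on it. The wedge lies flat on the counter (top view 342,232), and the other things have not moved.

```bash
python3 -c "
from bench import ctrl
ctrl.sign_off();print(ctrl.current_t())"
```

```text
the job is handed in; nothing more can be done
the job is handed in; nothing more can be done
```

The notched plate is clamped in the stand, and I handed the job in at about 39 s of the 72 s allowed. No verdict was reported, so what follows rests on my own checks.

**What I did:**
- I pushed the wedge up under the roller and let go, and it held the arm open by itself.
- I slid the white notched plate under the raised foot until it pushed back on the pin at about 7 N. I let go, and it stayed put.
- I pulled the wedge out, set it back on the counter at its starting spot, and drew the arm clear.

**Last checks:**
- **Plate:** measured just before the wedge came out, its centre was at board x about -51 mm and y about +0.5 mm, turned about 1°. The pin was at the bottom of the notch, and the plate looked unchanged in the final pictures.
- **Sprung arm:** the final pictures show it lowered onto the plate. I could not read the clamp angle or the contact force directly.
- **Wedge:** it lies flat on the counter, off the stand.
- **Other things:** the plain plate, bowl, both bottles and the pink and purple look-alikes are where they started. The last tool force was within noise.

**Disagreements:**
- The board touched about 1.5 mm higher than my camera fit put it.
- The plate stopped about 3 mm earlier than I had commanded. The pictures still show it home on the pin, so I put this down to fit and grasp error.

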